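Find the stamped transport box and push it to the dispatch line

TASK

One of the two white transport boxes has an ink stamp (a ring with a cross) underneath. Using only the fingertips, and never lifting or carrying a box, tip first the left box (the robot's left) and then the right one over towards the robot, so that both lie with their undersides facing away from the robot. Then push the stamped one, still lying, away from the robot until the middle of its underside is right above the dark dispatch strip; leave the other where it fell and everything else undisturbed.

Things in the scene. Friction and masses are not known exactly. Their poses are not given: they have to be found in the camera images.
- stamped_box: closed white transport box with the ink stamp (black ring with a cross, 66 across, mid underside); 86 deep (its x) x 120 wide (y) x 115 tall (z), about 0.3 kg, grippy surface, both boxes alike outside. Origin: centre of its underside; z points to the lid. Starts upright, its x away from the robot within 0.2 rad; which box is left (y > 0.1) or right (y < -0.1) changes
- stamped_box_lid (a point): centre of the top of stamped_box, 115 from its origin along its z. Pushed near the top of its far face towards the robot, the box pivots on its near lower edge without sliding and falls over at about 37 degrees; it then lies 86 high with the lid towards the robot, the underside facing away
- stamped_box_mid (a point): centre of stamped_box (57.5 up when standing, 43 up when lying)
- plain_box: closed white transport box with a bare underside; 86 deep (its x) x 120 wide (y) x 115 tall (z), about 0.3 kg, grippy surface, both boxes alike outside. Origin: centre of its underside; z points to the lid. Starts upright, its x away from the robot within 0.2 rad; which box is left (y > 0.1) or right (y < -0.1) changes
- plain_box_lid (a point): centre of the top of plain_box, 115 from its origin along its z. Pushed near the top of its far face towards the robot, the box pivots on its near lower edge without sliding and falls over at about 37 degrees; it then lies 86 high with the lid towards the robot, the underside facing away
- plain_box_mid (a point): centre of plain_box (57.5 up when standing, 43 up when lying)
- dispatch_strip: dispatch line: dark flat strip on the bench beyond the boxes, 40 wide (x) and 680 long (y), straight across in front of the robot, no height to speak of. Origin: its centre; its axes are the world's
- amber_bottle: small amber glass bottle, 44 dia x 95 tall, standing between the two boxes; sizes in mm, origin: centre of its underside; leave alone
- salve_jar: small white jar, 44 dia x 50 tall, standing between the two boxes, nearer the robot; sizes in mm, origin: centre of its underside; leave alone
- reagent_bottle: clear bottle with blue cap, 68 dia x 160 tall, on the left; sizes in mm, origin: centre of its underside; leave alone
- tube_rack: white rack with capped tubes, 70 x 130 x 70 tall, beyond the strip on the right; sizes in mm, origin: centre of its underside; leave alone
- beaker: glass beaker, 64 dia x 80 tall, beyond the strip on the left; sizes in mm, origin: centre of its underside; leave alone
- tip_box: pipette-tip box, 80 x 120 x 68 tall, beyond the strip in the middle; sizes in mm, origin: centre of its underside; leave alone
- bench_timer: flat white timer, 60 x 60 x 18, on the left; sizes in mm, origin: centre of its underside; leave alone
- spatula: spatula, 180 long, lying on the right; sizes in mm, origin: centre of its underside; leave alone
Mind the look-alikes: they are no part of the job. What is shaped like the plain_box but orange or red is not meant.

How it is judged:
On the way, in this order (a step that is already met when the one before it is completed fails the run):
1. the left box lies on its side, lid towards the robot, while the right one still stands (((angle between stamped_box's own z axis and vertical between 1.4 and 1.74 rad and height (world z) of stamped_box below 0.053 m and world x of stamped_box_lid below 0.53 m and linear speed of stamped_box below 0.05 m/s and world y of stamped_box above 0 m and angle between plain_box's own z axis and vertical below 0.2 rad) or (angle between plain_box's own z axis and vertical between 1.4 and 1.74 rad and height (world z) of plain_box below 0.053 m and world x of plain_box_lid below 0.53 m and linear speed of plain_box below 0.05 m/s and world y of plain_box above 0 m and angle between stamped_box's own z axis and vertical below 0.2 rad))), for 0.2 s.
2. both boxes lie on their sides near where they stood, lids towards the robot (angle between stamped_box's own z axis and vertical between 1.4 and 1.74 rad and height (world z) of each of stamped_box, plain_box below 0.053 m and world x of each of stamped_box_lid, plain_box_lid below 0.53 m and linear speed of each of stamped_box, plain_box below 0.05 m/s and angle between plain_box's own z axis and vertical between 1.4 and 1.74 rad), for 0.2 s.
At the end, for the whole second after the job is handed in: both boxes lie at rest on a broad side, underside facing away from the robot: the stamped one with the middle of its underside within 20 mm of the strip's centre line, the plain one where it fell (lid nearer the robot than x = 0.53) (angle between stamped_box's own z axis and vertical between 1.4 and 1.74 rad and height (world z) of each of stamped_box, plain_box below 0.053 m and x of stamped_box in the frame of dispatch_strip between -0.02 and 0.02 m and y of stamped_box in the frame of dispatch_strip between -0.33 and 0.33 m and x of stamped_box_lid in the frame of dispatch_strip below -0.08 m and linear speed of stamped_box below 0.02 m/s and angle between plain_box's own z axis and vertical between 1.4 and 1.74 rad and world x of plain_box_lid below 0.53 m and linear speed of plain_box below 0.05 m/s); the robot touches nothing.
It fails at once if a box is lifted off the bench (its centre more than 85 mm up; tipping raises it to 72 mm) (height (world z) of any of stamped_box_mid, plain_box_mid above 0.085 m).
It fails at once if another thing on the bench is moved by more than 25 mm (distance of any of amber_bottle, salve_jar, reagent_bottle, tube_rack, beaker, tip_box, bench_timer, spatula from where it was at the start of the episode above 0.025 m).
It also fails if it takes over 64 s, if anything falls off the work surface, if the arm or the gripper's body presses on something with over 40 N, if the wrist force passes 120 N, or if a joint passes its speed limit or range.

ROBOT

A 7-joint arm with a two-finger parallel gripper is mounted at the origin on the work surface. World frame = base frame: x ahead of the robot, y to its left, z up, the work surface at z = 0. Lengths are in m, angles in rad, forces in N, time in s.
With the tool pointing down it reaches from about 0.4 to 0.85 m from the base axis. Payload 10.4 kg.
Tool frame: the origin (TCP) lies on the mounting face of the last link; the fingertips stand r.tips_ahead ahead of it and the grasp point (between the pads) lies 164 mm ahead of it (r.tips_ahead is the distance from the TCP to the fingertips, in m); z points along the fingers, y is the line along which they close (so a half turn about z gives the same grasp; the last joint's range is limited). The gripper opens to 87 mm and grips with 3 to 60 N. Pads are 19 mm wide; open, the fingers measure 117 mm over their backs; the gripper's body (75 mm by 190 mm) begins 51 mm behind the grasp point.
Start: joints at [-1.221, 0.332, -0.065, 1.46, 0.022, 1.35, -0.088], TCP at [0.228, 0.582, 0.405] pointing down, gripper open.
Joint ranges: [-2.6, 2.6], [-0.5, 2.12], [-1.47, 1.34], [0.16, 2.42], [-1.27, 4.41], [0.06, 2.06], [-2.6, 2.6]. Speed limits (rad/s): [2.22, 2.22, 2.79, 2.79, 3.14, 3.14, 3.14].

INTERFACE

Orientations are given as a unit quaternion [x, y, z, w].
In Python, from bench import telemetry, imaging, job, r gives the robot as it stands.
- The arm moves only by the tool move_arm, never from a script. Its argument "steps" is a list of rows, each an object of numbers: "dx", "dy", "dz": the shift along the tool's x, y, z in cm; "spin": the turn about the tool's z in rad. In form: [{"dx": .., "dy": .., "dz": .., "spin": ..}, ...]. A call has 1 to 12 rows; each row shifts and turns the commanded pose from where the row before left it, along the tool's axes as they then stand; what a row does not reach is not made up. A row lasts 1/10 s, in which the tool goes at most 50 mm and 8.59 degrees, less where a joint would pass 70% of its speed; a pose out of reach is approached as far as the arm can. A call with a gripper value outside its range is refused whole. "claw" is the finger opening in cm, from 0 to 8.7, set as the call begins (left out, the last holds). The fingers move at their own pace and stop on an object; "squeeze" is the grip in N (left out, the last holds). Time passes only in rows, so rows that do not move let the fingers close. It gives the time, the measured TCP pose, the force, the opening and the grip force at its end, in the units of the state.
- telemetry.read_state(): the state, without advancing time (a new reading comes with each control period).
- imaging.camera(name): name is "scene" or "side" or "wrist"; returns a dict with "img" (480x640x3 uint8, red, green, blue), "camera_matrix" (3x3 intrinsics, pixels), "R" (3x3) and "t" (3): a world point X has camera coordinates R X + t. Camera axes: x right, y down, z forward; pixel columns grow to the right and rows downward; lengths in m; the calibration is good to about 2 mm. A picture is of the moment at which its call begins. There is no depth.
- job.close_job(): hands the job in; it is judged then, once.
The state is a dict: "time": time; "joint_positions": joint angles; "joint_vel": joint speeds; "joint_torque": joint torques, N m; "ee_pos": TCP position; "eef_rot": TCP orientation; "ft_force": force on the tool from outside, world axes, zero at the start; "torque": the same for the moment, N m; "width": finger opening in m; "grip_force": force on a finger pad.
Only numpy, scipy, OpenCV 4.12 (cv2) and the standard library are available. Lean on these libraries where they do the work, as an engineer would, in place of code of your own. Each camera call takes 0.05 s, during which the arm holds its last target. There are 200 camera calls.

## Working session

There is one attempt and no reset: what is moved stays moved. The work goes in short steps, Python scripts to look and compute and a tool call to move; the robot and the scene stay as the last step left them, time stands still between calls to the robot, and variables do not carry over. Pictures are saved under pics/ and viewed, at most 10 in all, crops included, and the job is handed in when it is done.

Besides the shell and the picture viewer there is one more tool, called as a command line: name --argument value ..., lists and objects as JSON in quotes. move_arm: Moves the arm, as the interface text tells. Its arguments: {"type":"object","properties":{"steps":{"type":"array","items":{"type":"object","properties":{"dx":{"type":"number"},"dy":{"type":"number"},"dz":{"type":"number"},"spin":{"type":"number"}}}},"claw":{"type":"number"},"squeeze":{"type":"number"}},"required":["steps"]}

```bash
ls; mkdir -p pics; python3 - <<'E'
from bench import telemetry, imaging, job, r
import cv2,numpy as np
s=telemetry.read_state(); print({k:np.round(v,3).tolist() for k,v in s.items()}, r.tips_ahead)
for n in("scene","side"):
    c=imaging.camera(n); cv2.imwrite(f"pics/{n}0.png",c["img"][:,:,::-1]); print(n,np.round(c["camera_matrix"],1).tolist(),np.round(-c["R"].T@c["t"],3),np.round(c["R"],2).tolist())
    np.savez(f"{n}0.npz",**c)
E
```

```text
pics
{'time': 0.0, 'joint_positions': [-1.221, 0.333, -0.065, 1.461, 0.022, 1.35, -0.089], 'joint_vel': [0.0, -0.0, -0.002, -0.002, -0.002, -0.0, 0.001], 'joint_torque': [-0.0, -62.327, 0.024, -38.989, -0.061, 0.04, 0.0], 'ee_pos': [0.228, 0.582, 0.404], 'eef_rot': [0.185, 0.983, -0.001, -0.0], 'ft_force': [0.131, 0.093, -0.849], 'torque': [0.054, -0.014, -0.008], 'grip_force': 0.0, 'width': 0.087} 0.1822
scene [[535.7, 0.0, 320.8], [0.0, 535.7, 238.6], [0.0, 0.0, 1.0]] [ 1.074 -0.486  1.066] [[0.68, 0.74, 0.0], [0.59, -0.54, -0.61], [-0.45, 0.41, -0.8]]
side [[521.6, 0.0, 326.9], [0.0, 521.6, 238.2], [0.0, 0.0, 1.0]] [ 0.256 -0.682  0.937] [[0.91, -0.41, -0.02], [-0.32, -0.67, -0.67], [0.26, 0.61, -0.74]]
```

View pics/scene0.png

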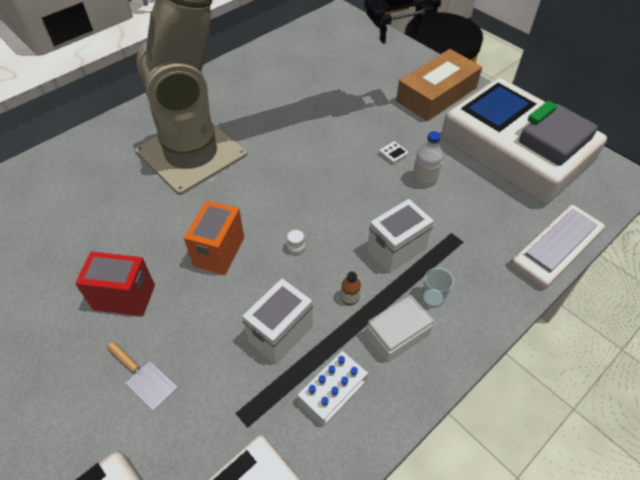

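View pics/side0.png

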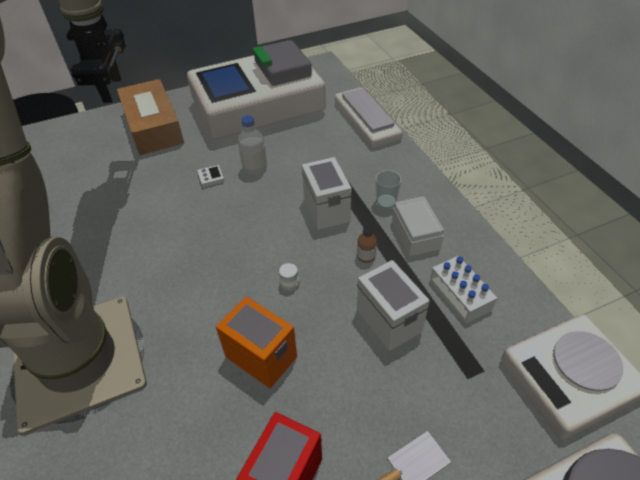

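The scene view shows white boxes with lids at (402,220), which is the left one, and (278,308), the right one. The look-alikes are the orange box (215,237), the red box (117,282), the pale tip box (400,325) and the white jar (296,242). I choose the two white boxes with grey lid insets. Next I measure the lid corners by casting rays onto z=0.115.

```bash
cat > h.py <<'E'
import numpy as np,cv2
def ray(c,uv,z):
    K,R,t=c["camera_matrix"],c["R"],c["t"]; o=-R.T@t
    uv=np.atleast_2d(uv).astype(float); d=np.c_[uv,np.ones(len(uv))]@np.linalg.inv(K).T@R
    return (o+d*((z-o[2])/d[:,2])[:,None])
def proj(c,X):
    p=np.atleast_2d(X)@c["R"].T+c["t"]; p=p@c["camera_matrix"].T; return p[:,:2]/p[:,2:]
E
python3 - <<'E'
from h import *
seeds={"scene":{"L":(402,220),"R":(278,308)},"side":{"L":(327,178),"R":(392,292)}}
tiles=[]
for n in seeds:
    c=dict(np.load(n+"0.npz")); im=c["img"]; g=im.min(2)
    for k,(u,v) in seeds[n].items():
        m=np.zeros_like(g); m[v-50:v+50,u-50:u+50]=(g[v-50:v+50,u-50:u+50]>185)*255
        cs,_=cv2.findContours(m,cv2.RETR_EXTERNAL,cv2.CHAIN_APPROX_NONE)
        ct=max(cs,key=cv2.contourArea); h=cv2.convexHull(ct)
        W=ray(c,h[:,0,:],0.115)[:,:2].astype(np.float32)
        (cx,cy),(w,l),a=cv2.minAreaRect(W*1000)
        print(n,k,cv2.contourArea(ct),"centre",round(cx,1),round(cy,1),"size",round(w,1),round(l,1),"ang",round(a,1))
        cr=im[v-50:v+50,u-50:u+50].copy(); cv2.drawContours(cr,[h-[u-50,v-50]],-1,(255,0,0),1); tiles.append(cv2.resize(cr,(300,300),interpolation=cv2.INTER_NEAREST))
cv2.imwrite("pics/crop1.png",np.vstack([np.hstack(tiles[:2]),np.hstack(tiles[2:])])[:,:,::-1])
c=dict(np.load("scene0.npz"))
for nm,uv,z in [("strip ends/edges",[(247,417),(455,240)],0),("bottle base",(351,300),0),("bottle cap",(352,277),.095),("jar top",(295,236),.05),("timer",(394,151),.018),("reagent cap",(434,136),.16),("tipbox top",(401,325),.068),("rack top",(333,380),.07),("beaker",(433,298),0)]:
    print(nm,np.round(ray(c,uv,z)[:,:2],3).tolist())
E
```

```text
scene L 1384.0 centre 628.6 177.1 size 116.7 83.7 ang 84.1
scene R 2008.0 centre 611.7 -179.3 size 83.8 117.4 ang 7.6Traceback (most recent call last):
  File "<stdin>", line 9, in <module>
ValueError: max() iterable argument is empty
```

```bash
python3 - <<'E'
from h import *
seeds={"scene":{"L":(402,220),"R":(278,308)},"side":{"L":(327,178),"R":(392,292)}}
tiles=[]
for n in seeds:
    c=dict(np.load(n+"0.npz")); im=c["img"]; g=im.min(2)
    for k,(u,v) in seeds[n].items():
        th=185 if n=="scene" else 150
        m=np.zeros_like(g); m[v-45:v+45,u-45:u+45]=(g[v-45:v+45,u-45:u+45]>th)*255
        cs,_=cv2.findContours(m,cv2.RETR_EXTERNAL,cv2.CHAIN_APPROX_NONE)
        cr=im[v-50:v+50,u-50:u+50].copy()
        if cs:
            ct=max(cs,key=cv2.contourArea); h=cv2.convexHull(ct)
            W=ray(c,h[:,0,:],0.115)[:,:2].astype(np.float32)
            rc=cv2.minAreaRect(W*1000)
            print(n,k,np.round(rc[0],1),np.round(rc[1],1),round(rc[2],1),np.round(cv2.boxPoints(rc)).tolist())
            cv2.drawContours(cr,[h-[u-50,v-50]],-1,(255,0,0),1)
        tiles.append(cv2.resize(cr,(300,300),interpolation=cv2.INTER_NEAREST))
cv2.imwrite("pics/crop1.png",np.vstack([np.hstack(tiles[:2]),np.hstack(tiles[2:])])[:,:,::-1])
c=dict(np.load("scene0.npz"))
for nm,uv,z in [("strip ends/edges",[(247,417),(455,240)],0),("bottle base",(351,300),0),("bottle cap",(352,277),.095),("jar top",(295,236),.05),("timer",(394,151),.018),("reagent cap",(434,136),.16),("tipbox top",(401,325),.068),("rack top",(333,380),.07),("beaker",(433,298),0)]:
    print(nm,np.round(ray(c,uv,z)[:,:2],3).tolist())
g=c["img"].max(2); m=(g<60).astype(np.uint8); 
k,l,st,ce=cv2.connectedComponentsWithStats(m); i=l[330,353]
ys,xs=np.where(l==(i if i else -1)); print("strip px",len(xs))
if i: 
    P=ray(c,np.c_[xs,ys],0); print(np.round([P.min(0),P.max(0),P.mean(0)],3).tolist())
E
```

```text
scene L [628.6 177.1] [116.7  83.7] 84.1 [[581.0, 123.0], [664.0, 115.0], [676.0, 231.0], [593.0, 239.0]]
scene R [ 611.7 -179.3] [ 83.8 117.4] 7.6 [[562.0, -127.0], [578.0, -243.0], [661.0, -232.0], [645.0, -116.0]]
side L [627.5 177.4] [115.9  81.9] 84.0 [[581.0, 124.0], [662.0, 115.0], [674.0, 231.0], [593.0, 239.0]]
side R [ 609.6 -179.5] [ 81.7 116.8] 7.4 [[562.0, -127.0], [577.0, -243.0], [658.0, -232.0], [643.0, -116.0]]
strip ends/edges [[0.708, -0.346], [0.706, 0.309]]
bottle base [[0.655, -0.004]]
bottle cap [[0.653, -0.005]]
jar top [[0.458, -0.002]]
timer [[0.397, 0.416]]
reagent cap [[0.52, 0.407]]
tipbox top [[0.795, 0.0]]
rack top [[0.787, -0.188]]
beaker [[0.779, 0.14]]
strip px 4422
[[0.686, -0.358, 0.0], [0.723, 0.319, 0.0], [0.704, -0.061, 0.0]]
```

View pics/crop1.png

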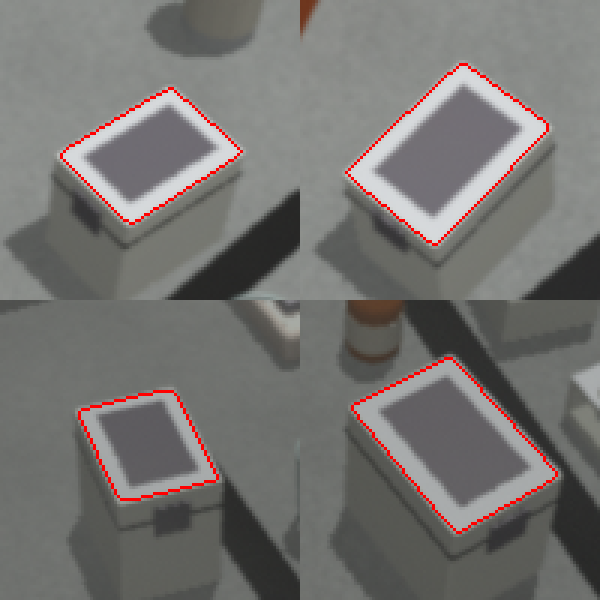

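The crops confirm the choice: outlines fit both lids at 117×84 mm. L is at (0.628, 0.177) with yaw −5.9°, R at (0.611, −0.179) with yaw +7.5°, and the strip centre is at x≈0.705.

```bash
cat > go.py <<'E'
# usage: go.py x y ztip yaw_deg(direction of tool -x)  -> remaining move in tool axes (cm) and spin (spin first)
import sys,numpy as np
from scipy.spatial.transform import Rotation as Ro
from bench import telemetry,r
x,y,zt,yaw=map(float,sys.argv[1:5])
s=telemetry.read_state(); R=Ro.from_quat(s["eef_rot"]).as_matrix(); p=np.array(s["ee_pos"])
ty=np.arctan2(R[1,1],R[0,1]); d=np.radians(90+yaw)-ty; d=(d+np.pi/2)%np.pi-np.pi/2
R2=R@Ro.from_rotvec([0,0,-d]).as_matrix()
print("t",round(s["time"],2),"pos",np.round(p,4),"tipz",round(p[2]-r.tips_ahead,4),"F",np.round(s["ft_force"],1),"w",round(s["width"],4),"tiltz",np.round(R[:,2],3))
print("spin",round(-d,3),"dxyz_cm after spin",np.round(R2.T@(np.array([x,y,zt+r.tips_ahead])-p)*100,2))
E
python3 go.py 0.698 0.170 0.223 -5.9
python3 - <<'E'
from h import *
c=dict(np.load("scene0.npz"))
print(np.round(ray(c,[(190,230),(205,204),(242,208),(232,247)],.115)[:,:2],3).tolist(), np.round(ray(c,[(188,258),(216,271),(237,245)],0)[:,:2],3).tolist())
E
```

```text
t 0.1 pos [0.2276 0.582  0.404 ] tipz 0.2218 F [-0.3  0.1  0.4] w 0.0868 tiltz [-0.    -0.001 -1.   ]
spin -0.27 dxyz_cm after spin [-51.03 -36.14  -0.08]
[[0.324, -0.197], [0.283, -0.127], [0.351, -0.07], [0.427, -0.155]] [[0.303, -0.214], [0.38, -0.186], [0.352, -0.102]]
```

move_arm --steps '[{"spin": -0.135}, {"spin": -0.135}, {"dx": -3.2, "dy": -2.3}, {"dx": -3.2, "dy": -2.3}, {"dx": -3.2, "dy": -2.3}, {"dx": -3.2, "dy": -2.3}, {"dx": -3.2, "dy": -2.3}, {"dx": -3.2, "dy": -2.3}, {"dx": -3.2, "dy": -2.3}, {"dx": -3.2, "dy": -2.3}, {"dx": -3.2, "dy": -2.3}, {"dx": -3.2, "dy": -2.3}]'

```text
$.steps[0]: bad value
```

```bash
python3 go.py 0.698 0.170 0.223 -5.9
```

```text
t 0.1 pos [0.2276 0.582  0.404 ] tipz 0.2218 F [-0.3  0.1  0.4] w 0.0868 tiltz [-0.    -0.001 -1.   ]
spin -0.27 dxyz_cm after spin [-51.03 -36.14  -0.08]
```

move_arm --steps '[{"dx": 0, "dy": 0, "dz": 0, "spin": -0.135}, {"dx": 0, "dy": 0, "dz": 0, "spin": -0.135}, {"dx": -3.2, "dy": -2.3, "dz": 0, "spin": 0}, {"dx": -3.2, "dy": -2.3, "dz": 0, "spin": 0}, {"dx": -3.2, "dy": -2.3, "dz": 0, "spin": 0}, {"dx": -3.2, "dy": -2.3, "dz": 0, "spin": 0}, {"dx": -3.2, "dy": -2.3, "dz": 0, "spin": 0}, {"dx": -3.2, "dy": -2.3, "dz": 0, "spin": 0}, {"dx": -3.2, "dy": -2.3, "dz": 0, "spin": 0}, {"dx": -3.2, "dy": -2.3, "dz": 0, "spin": 0}, {"dx": -3.2, "dy": -2.3, "dz": 0, "spin": 0}, {"dx": -3.2, "dy": -2.3, "dz": 0, "spin": 0}]'

```text
time: 1.3
ee_pos: [0.5233, 0.3192, 0.4044]
eef_rot: [0.051, 0.999, -0.0, -0.0]
ft_force: [1.1, -0.2, 0.6]
width: 0.087
grip_force: 0.0
```

```bash
python3 go.py 0.698 0.170 0.223 -5.9
```

```text
t 1.3 pos [0.5233 0.3192 0.4044] tipz 0.2222 F [ 1.1 -0.2  0.6] w 0.087 tiltz [-0. -0. -1.]
spin 0.0 dxyz_cm after spin [-18.91 -13.04  -0.08]
```

move_arm --steps '[{"dx": -3.1, "dy": -2.2, "dz": 0, "spin": 0}, {"dx": -3.1, "dy": -2.2, "dz": 0, "spin": 0}, {"dx": -3.1, "dy": -2.2, "dz": 0, "spin": 0}, {"dx": -3.2, "dy": -2.2, "dz": 0, "spin": 0}, {"dx": -3.2, "dy": -2.1, "dz": 0, "spin": 0}, {"dx": -3.2, "dy": -2.1, "dz": 0, "spin": 0}, {"dx": 0, "dy": 0, "dz": 2.5, "spin": 0}, {"dx": 0, "dy": 0, "dz": 2.5, "spin": 0}, {"dx": 0, "dy": 0, "dz": 2.0, "spin": 0}, {"dx": 0, "dy": 0, "dz": 0, "spin": 0}]'

```text
time: 2.3
ee_pos: [0.6962, 0.1717, 0.3307]
eef_rot: [0.051, 0.999, -0.001, -0.003]
ft_force: [-0.3, 1.0, 0.9]
width: 0.087
grip_force: 0.0
```

```bash
python3 go.py 0.698 0.170 0.095 -5.9; python3 - <<'E'
from h import *
from bench import imaging
c=imaging.camera("side"); cv2.imwrite("pics/side1.png",cv2.resize(c["img"][110:310,230:480,::-1],(750,600)))
E
```

```text
t 2.3 pos [0.6962 0.1717 0.3307] tipz 0.1485 F [-0.3  1.   0.9] w 0.087 tiltz [-0.006 -0.002 -1.   ]
spin 0.0 dxyz_cm after spin [-0.23 -0.14  5.35]
```

View pics/side1.png

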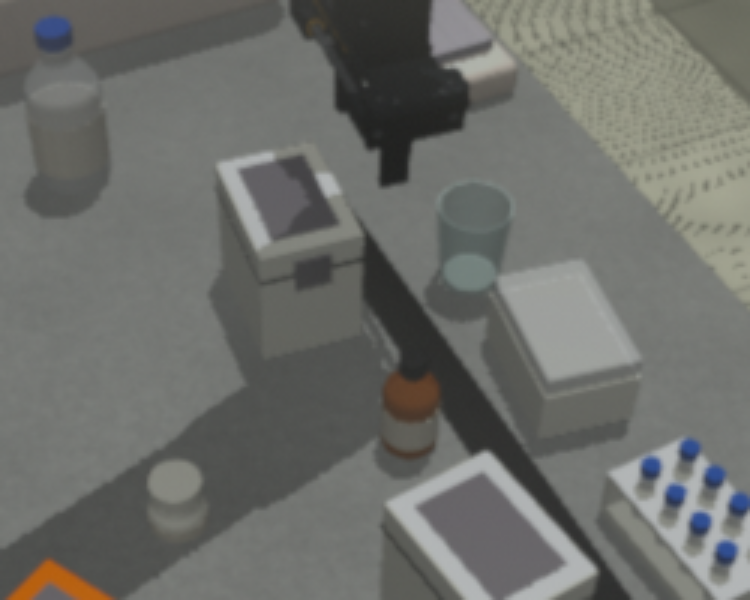

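move_arm --steps '[{"dx": -0.2, "dy": 0, "dz": 1.8, "spin": 0}, {"dx": 0, "dy": 0, "dz": 1.8, "spin": 0}, {"dx": 0, "dy": 0, "dz": 1.6, "spin": 0}, {"dx": 0, "dy": 0, "dz": 0, "spin": 0}, {"dx": 0.8, "dy": 0, "dz": 0, "spin": 0}, {"dx": 0.7, "dy": 0, "dz": 0, "spin": 0}, {"dx": 0.6, "dy": 0, "dz": 0, "spin": 0}, {"dx": 0.6, "dy": 0, "dz": 0, "spin": 0}]'

```text
time: 3.15
ee_pos: [0.6725, 0.1743, 0.2848]
eef_rot: [0.051, 0.999, 0.001, 0.002]
ft_force: [4.9, -0.4, 5.2]
width: 0.0872
grip_force: 2.6
```

```bash
python3 go.py 0.63 0.177 0.095 -5.9
```

```text
t 3.15 pos [0.6725 0.1743 0.2848] tipz 0.1026 F [ 4.9 -0.4  5.2] w 0.0872 tiltz [ 0.005  0.001 -1.   ]
spin 0.0 dxyz_cm after spin [ 4.26 -0.17  0.74]
```

move_arm --steps '[{"dx": 0.6, "dy": 0, "dz": 0, "spin": 0}, {"dx": 0.6, "dy": 0, "dz": 0, "spin": 0}, {"dx": 0.6, "dy": 0, "dz": 0, "spin": 0}, {"dx": 0, "dy": 0, "dz": 0, "spin": 0}]'

```text
time: 3.55
ee_pos: [0.6542, 0.1762, 0.2845]
eef_rot: [0.051, 0.999, 0.001, 0.002]
ft_force: [5.0, -0.9, 4.9]
width: 0.0869
grip_force: 2.6
```

```bash
python3 go.py 0.63 0.177 0.095 -5.9; python3 - <<'E'
from h import *
from bench import imaging
c=imaging.camera("side"); cv2.imwrite("pics/side2.png",cv2.resize(c["img"][110:310,230:480,::-1],(750,600)))
E
```

```text
t 3.55 pos [0.6542 0.1762 0.2845] tipz 0.1023 F [ 5.  -0.9  4.9] w 0.0869 tiltz [ 0.003  0.001 -1.   ]
spin 0.0 dxyz_cm after spin [ 2.42 -0.17  0.72]
```

View pics/side2.png

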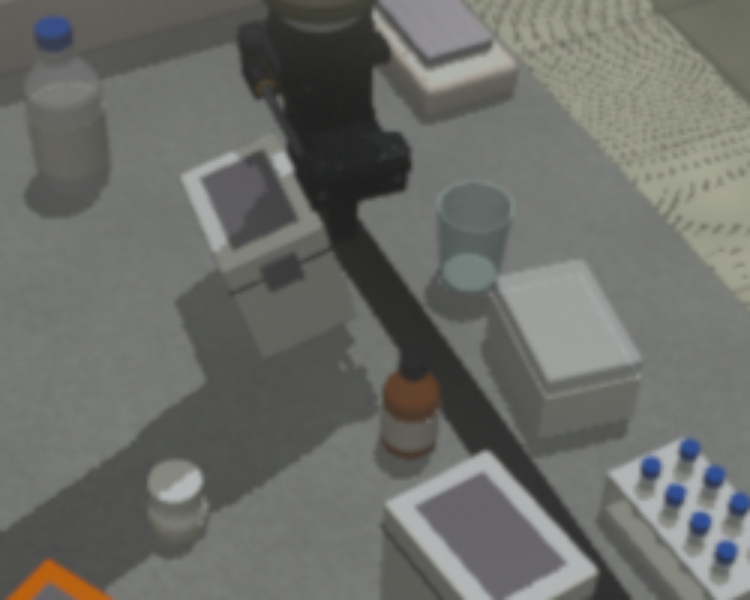

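The side view shows the left box (265,245 in the crop) tipping cleanly on its near edge, with the fingers behind it. I'll continue.

move_arm --steps '[{"dx": 0.6, "dy": 0, "dz": 0, "spin": 0}, {"dx": 0.6, "dy": 0, "dz": 0, "spin": 0}, {"dx": 0.6, "dy": 0, "dz": 0, "spin": 0}, {"dx": 0.6, "dy": 0, "dz": 0, "spin": 0}, {"dx": 0.6, "dy": 0, "dz": 0, "spin": 0}, {"dx": 0.5, "dy": 0, "dz": 0, "spin": 0}, {"dx": 0.5, "dy": 0, "dz": 0, "spin": 0}]'

```text
time: 4.3
ee_pos: [0.6176, 0.1795, 0.2896]
eef_rot: [0.052, 0.999, 0.002, 0.007]
ft_force: [8.2, -4.0, 35.2]
width: 0.0871
grip_force: 13.9
```

```bash
python3 go.py 0.63 0.177 0.095 -5.9
```

```text
t 4.3 pos [0.6176 0.1795 0.2896] tipz 0.1074 F [ 8.2 -4.  35.2] w 0.0871 tiltz [ 0.014  0.003 -1.   ]
spin -0.001 dxyz_cm after spin [-1.25 -0.13  1.25]
```

```bash
python3 - <<'E'
from h import *
from bench import imaging
c=imaging.camera("side"); a=cv2.resize(c["img"][110:270,250:410,::-1],(400,400))
c=imaging.camera("scene"); b=cv2.resize(c["img"][130:290,330:490,::-1],(400,400))
cv2.imwrite("pics/s3.png",np.hstack([a,b]))
E
python3 go.py 0.63 0.177 0.095 -5.9
```

```text
t 4.4 pos [0.6169 0.1798 0.2891] tipz 0.1069 F [ 6.7 -3.6 29.3] w 0.0872 tiltz [ 0.012  0.003 -1.   ]
spin -0.001 dxyz_cm after spin [-1.32 -0.15  1.21]
```

View pics/s3.png

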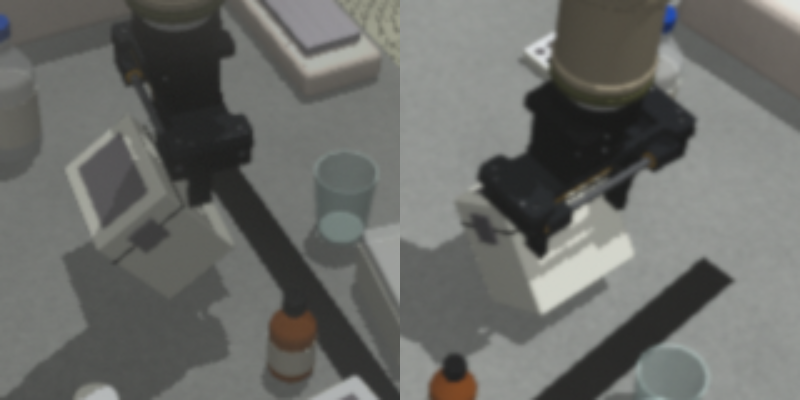

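The views show the box leaning about 35°. The fingertips drag its far face downwards by friction (Fz about 30 N), so I'll rise along the arc while pushing.

move_arm --steps '[{"dx": 0, "dy": 0, "dz": -0.5, "spin": 0}, {"dx": 0.1, "dy": 0, "dz": -0.5, "spin": 0}, {"dx": 0.3, "dy": 0, "dz": -0.4, "spin": 0}]'

```text
time: 4.7
ee_pos: [0.6099, 0.1808, 0.2966]
eef_rot: [0.051, 0.999, -0.0, -0.001]
ft_force: [0.3, -0.3, -0.2]
width: 0.0869
grip_force: 0.0
```

```bash
python3 go.py 0.63 0.177 0.095 -5.9
```

```text
t 4.7 pos [0.6099 0.1808 0.2966] tipz 0.1144 F [ 0.3 -0.3 -0.2] w 0.0869 tiltz [-0.001 -0.    -1.   ]
spin 0.0 dxyz_cm after spin [-2.04 -0.17  1.93]
```

move_arm --steps '[{"dx": 0, "dy": 0, "dz": -2.5, "spin": 0}, {"dx": -1.5, "dy": 0, "dz": -3, "spin": 0}, {"dx": -1.5, "dy": 0, "dz": -3, "spin": 0}, {"dx": -2.4, "dy": 0, "dz": 0, "spin": 0}]'

```text
time: 5.1
ee_pos: [0.6644, 0.1758, 0.3866]
eef_rot: [0.051, 0.999, 0.001, 0.002]
ft_force: [1.1, 0.0, 0.9]
width: 0.0872
grip_force: 0.0
```

```bash
python3 go.py 0.680 -0.170 0.2 7.5; python3 - <<'E'
from h import *
from bench import imaging
c=imaging.camera("scene"); im=c["img"]; np.savez("scene4.npz",**c); cv2.imwrite("pics/s4.png",cv2.resize(im[120:330,270:500,::-1],(690,630))[:600])
E
```

```text
t 5.1 pos [0.6644 0.1758 0.3866] tipz 0.2044 F [1.1 0.  0.9] w 0.0872 tiltz [ 0.005  0.003 -1.   ]
spin -0.233 dxyz_cm after spin [  2.97 -34.49   0.35]
```

View pics/s4.png

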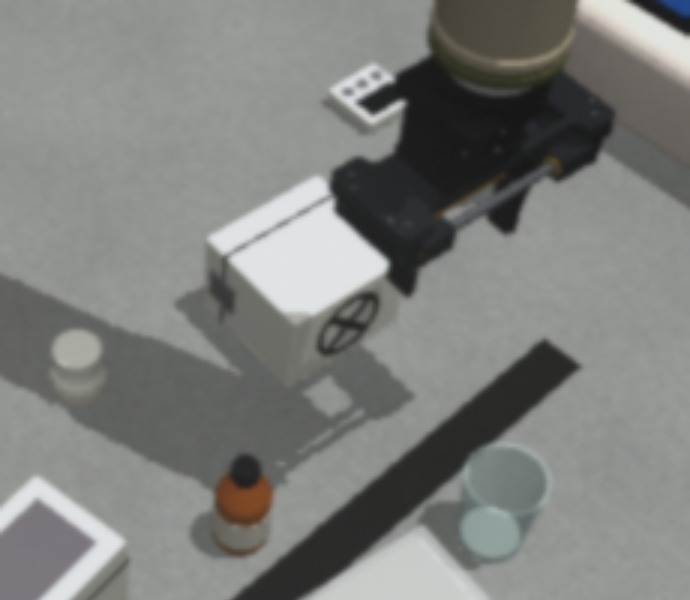

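The left box lies flat, and the stamp (ring with a cross) is visible on it at (350,320) in the crop. So the left box is the stamped one. Now the right box.

move_arm --steps '[{"dx": 0, "dy": 0, "dz": 0, "spin": -0.117}, {"dx": 0, "dy": 0, "dz": 0, "spin": -0.116}, {"dx": 0.3, "dy": -3.8, "dz": 0, "spin": 0}, {"dx": 0.3, "dy": -3.8, "dz": 0, "spin": 0}, {"dx": 0.3, "dy": -3.8, "dz": 0, "spin": 0}, {"dx": 0.3, "dy": -3.9, "dz": 0, "spin": 0}, {"dx": 0.3, "dy": -3.9, "dz": 0, "spin": 0}, {"dx": 0.3, "dy": -3.9, "dz": 0, "spin": 0}, {"dx": 0.3, "dy": -3.8, "dz": 0, "spin": 0}, {"dx": 0.3, "dy": -3.8, "dz": 0, "spin": 0}, {"dx": 0.3, "dy": -3.8, "dz": 0, "spin": 0}, {"dx": 0.3, "dy": 0, "dz": 0, "spin": 0}]'

```text
time: 6.35
ee_pos: [0.6776, -0.1774, 0.3805]
eef_rot: [-0.061, 0.998, -0.002, -0.002]
ft_force: [-0.9, 0.1, -0.4]
width: 0.087
grip_force: 0.0
```

```bash
python3 go.py 0.680 -0.170 0.1 7.5
```

```text
t 6.35 pos [ 0.6776 -0.1774  0.3805] tipz 0.1983 F [-0.9  0.1 -0.4] w 0.087 tiltz [-0.003 -0.003 -1.   ]
spin -0.009 dxyz_cm after spin [-0.37  0.73  9.82]
```

move_arm --steps '[{"dx": -0.3, "dy": 0.6, "dz": 1.5, "spin": 0}, {"dx": 0, "dy": 0, "dz": 2.8, "spin": 0}, {"dx": 0, "dy": 0, "dz": 2.8, "spin": 0}, {"dx": 0, "dy": 0, "dz": 2.6, "spin": 0}, {"dx": 0, "dy": 0, "dz": 0, "spin": 0}, {"dx": 0.7, "dy": 0, "dz": 0, "spin": 0}, {"dx": 0.7, "dy": 0, "dz": 0, "spin": 0}, {"dx": 0.6, "dy": 0, "dz": -0.2, "spin": 0}, {"dx": 0.6, "dy": 0, "dz": -0.3, "spin": 0}]'

```text
time: 7.25
ee_pos: [0.6557, -0.1678, 0.2917]
eef_rot: [-0.065, 0.998, -0.0, 0.002]
ft_force: [4.0, 1.4, 4.5]
width: 0.0872
grip_force: 2.2
```

```bash
python3 go.py 0.680 -0.170 0.1 7.5
```

```text
t 7.25 pos [ 0.6557 -0.1678  0.2917] tipz 0.1095 F [4.  1.4 4.5] w 0.0872 tiltz [ 0.004 -0.    -1.   ]
spin -0.001 dxyz_cm after spin [-2.38 -0.53  0.96]
```

move_arm --steps '[{"dx": 0.6, "dy": 0, "dz": -0.1, "spin": 0}, {"dx": 0.6, "dy": 0, "dz": -0.1, "spin": 0}, {"dx": 0.6, "dy": 0, "dz": -0.2, "spin": 0}, {"dx": 0.6, "dy": 0, "dz": -0.2, "spin": 0}, {"dx": 0.6, "dy": 0, "dz": -0.2, "spin": 0}, {"dx": 0.5, "dy": 0, "dz": -0.2, "spin": 0}]'

```text
time: 7.85
ee_pos: [0.6202, -0.1726, 0.2997]
eef_rot: [-0.065, 0.998, 0.0, -0.0]
ft_force: [1.6, 0.0, 2.9]
width: 0.0868
grip_force: 1.2
```

```bash
python3 go.py 0.680 -0.170 0.1 7.5
```

```text
t 7.85 pos [ 0.6202 -0.1726  0.2997] tipz 0.1175 F [1.6 0.  2.9] w 0.0868 tiltz [-0.001  0.    -1.   ]
spin -0.001 dxyz_cm after spin [-5.96 -0.52  1.75]
```

move_arm --steps '[{"dx": 0.5, "dy": 0, "dz": -0.2, "spin": 0}, {"dx": 0.5, "dy": 0, "dz": -0.2, "spin": 0}, {"dx": 0.5, "dy": 0, "dz": -0.3, "spin": 0}, {"dx": 0.5, "dy": 0, "dz": -0.3, "spin": 0}]'

```text
time: 8.25
ee_pos: [0.6004, -0.175, 0.3095]
eef_rot: [-0.065, 0.998, 0.0, -0.001]
ft_force: [0.5, -1.0, 0.6]
width: 0.087
grip_force: 0.1
```

```bash
python3 go.py 0.680 -0.170 0.1 7.5
```

```text
t 8.25 pos [ 0.6004 -0.175   0.3095] tipz 0.1273 F [ 0.5 -1.   0.6] w 0.087 tiltz [-0.001  0.    -1.   ]
spin -0.001 dxyz_cm after spin [-7.96 -0.54  2.72]
```

move_arm --steps '[{"dx": 0.5, "dy": 0, "dz": -0.2, "spin": 0}, {"dx": 0.5, "dy": 0, "dz": -0.2, "spin": 0}, {"dx": 0.5, "dy": 0, "dz": -0.2, "spin": 0}, {"dx": 0, "dy": 0, "dz": 0, "spin": 0}, {"dx": 0, "dy": 0, "dz": 0, "spin": 0}, {"dx": 0, "dy": 0, "dz": -2.5, "spin": 0}, {"dx": 0, "dy": 0, "dz": -2.5, "spin": 0}, {"dx": 0, "dy": 0, "dz": -2.5, "spin": 0}]'

```text
time: 9.05
ee_pos: [0.5863, -0.1768, 0.3914]
eef_rot: [-0.065, 0.998, 0.0, -0.0]
ft_force: [0.6, -0.9, 0.2]
width: 0.087
grip_force: 0.0
```

```bash
python3 - <<'E'
from h import *
from bench import imaging
c=imaging.camera("scene"); im=c["img"]; np.savez("scene5.npz",**c); cv2.imwrite("pics/s5.png",cv2.resize(im[120:420,180:500,::-1],(640,600)))
# stamp: dark pixels near left box underside
s=dict(np.load("scene4.npz"));
E
python3 go.py 0.45 0.177 0.2 -5.9
```

```text
t 9.1 pos [ 0.587  -0.1772  0.3961] tipz 0.2139 F [-0.  -0.8  3.7] w 0.0873 tiltz [ 0.005 -0.001 -1.   ]
spin 0.233 dxyz_cm after spin [17.27 33.83  1.28]
```

View pics/s5.png

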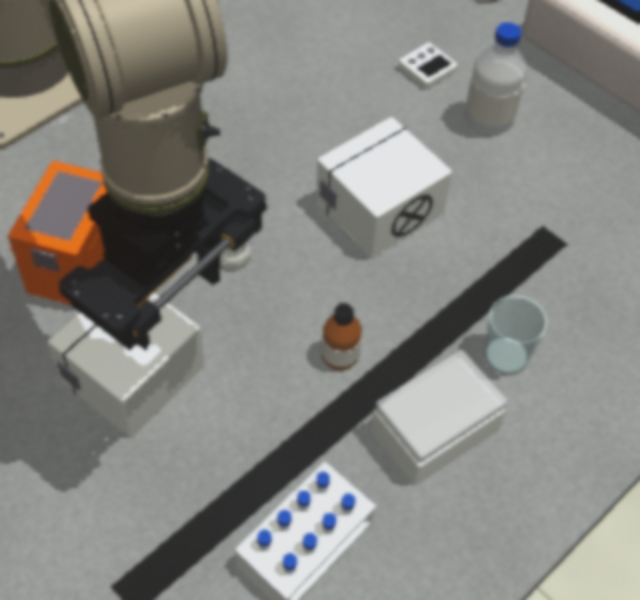

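Both boxes lie flat: left at (385,190), stamp at (412,215), and right at (130,370) with a bare underside. Next I measure the stamped box top at z=0.086.

```bash
cat > top.py <<'E'
from h import *
def top(c,u,v,th=185,w=55,z=.086):
    g=c["img"].min(2); m=np.zeros_like(g); m[v-w:v+w,u-w:u+w]=(g[v-w:v+w,u-w:u+w]>th)*255
    m=cv2.morphologyEx(m,cv2.MORPH_CLOSE,np.ones((5,5)))
    ct=max(cv2.findContours(m,cv2.RETR_EXTERNAL,cv2.CHAIN_APPROX_NONE)[0],key=cv2.contourArea)
    rc=cv2.minAreaRect((ray(c,cv2.convexHull(ct)[:,0,:],z)[:,:2]*1000).astype(np.float32))
    return np.round(rc[0],1),np.round(rc[1],1),round(rc[2],1),np.round(cv2.boxPoints(rc)).tolist()
E
python3 - <<'E'
from top import *
c=dict(np.load("scene5.npz"))
for th in (160,185,200): print(top(c,372,202,th,45))
E
```

```text
(array([525.9, 188.2]), array([122.3, 117.8]), 84.2, [[461.0, 133.0], [578.0, 121.0], [591.0, 243.0], [473.0, 255.0]])
(array([526.4, 187.6]), array([118.9, 114.1]), 84.3, [[464.0, 134.0], [577.0, 123.0], [589.0, 241.0], [476.0, 252.0]])
(array([526.4, 187.4]), array([116.4, 112.4]), 84.5, [[465.0, 135.0], [577.0, 124.0], [588.0, 240.0], [476.0, 251.0]])
```

move_arm --steps '[{"dx": 0, "dy": 0, "dz": 0, "spin": 0.116}, {"dx": 0, "dy": 0, "dz": 0, "spin": 0.116}, {"dx": 1.8, "dy": 3.6, "dz": 0, "spin": 0}, {"dx": 1.8, "dy": 3.6, "dz": 0, "spin": 0}, {"dx": 1.8, "dy": 3.6, "dz": 0, "spin": 0}, {"dx": 1.8, "dy": 3.6, "dz": 0, "spin": 0}, {"dx": 1.8, "dy": 3.6, "dz": 0, "spin": 0}, {"dx": 1.8, "dy": 3.6, "dz": 0, "spin": 0}, {"dx": 1.8, "dy": 3.6, "dz": 0, "spin": 0}, {"dx": 1.8, "dy": 3.6, "dz": 0, "spin": 0}, {"dx": 1.8, "dy": 3.6, "dz": 0, "spin": 0}, {"dx": 1.0, "dy": 1.5, "dz": 0, "spin": 0}]'

```text
time: 10.3
ee_pos: [0.448, 0.1815, 0.3906]
eef_rot: [0.049, 0.999, 0.001, -0.0]
ft_force: [0.2, 0.0, -0.6]
width: 0.0868
grip_force: 0.0
```

```bash
python3 go.py 0.439 0.197 0.035 -5.8
```

```text
t 10.3 pos [0.448  0.1815 0.3906] tipz 0.2084 F [ 0.2  0.  -0.6] w 0.0868 tiltz [-0.     0.001 -1.   ]
spin 0.004 dxyz_cm after spin [ 1.05  1.43 17.35]
```

move_arm --steps '[{"dx": 1.0, "dy": 1.4, "dz": 0, "spin": 0}, {"dx": 0, "dy": 0, "dz": 3, "spin": 0}, {"dx": 0, "dy": 0, "dz": 3, "spin": 0}, {"dx": 0, "dy": 0, "dz": 3, "spin": 0}, {"dx": 0, "dy": 0, "dz": 3, "spin": 0}, {"dx": 0, "dy": 0, "dz": 3, "spin": 0}, {"dx": 0, "dy": 0, "dz": 2.3, "spin": 0}, {"dx": 0, "dy": 0, "dz": 0, "spin": 0}, {"dx": -0.7, "dy": 0, "dz": 0, "spin": 0}, {"dx": -0.7, "dy": 0, "dz": 0, "spin": 0}, {"dx": -0.7, "dy": 0, "dz": 0, "spin": 0}, {"dx": -0.7, "dy": 0, "dz": 0, "spin": 0}]'

```text
time: 11.5
ee_pos: [0.4696, 0.1901, 0.2186]
eef_rot: [0.051, 0.999, 0.0, 0.0]
ft_force: [-5.6, 0.4, 2.9]
width: 0.087
grip_force: 2.3
```

```bash
python3 go.py 0.5805 0.182 0.035 -5.8
```

```text
t 11.5 pos [0.4696 0.1901 0.2186] tipz 0.0364 F [-5.6  0.4  2.9] w 0.087 tiltz [ 0.     0.001 -1.   ]
spin -0.0 dxyz_cm after spin [-11.12   0.31   0.15]
```

move_arm --steps '[{"dx": -0.8, "dy": 0, "dz": 0, "spin": 0}, {"dx": -0.8, "dy": 0, "dz": 0, "spin": 0}, {"dx": -0.8, "dy": 0, "dz": 0, "spin": 0}, {"dx": -0.8, "dy": 0, "dz": 0, "spin": 0}, {"dx": -0.8, "dy": 0, "dz": 0, "spin": 0}, {"dx": -0.8, "dy": 0, "dz": 0, "spin": 0}, {"dx": -0.8, "dy": 0, "dz": 0, "spin": 0}, {"dx": -0.8, "dy": 0, "dz": 0, "spin": 0}, {"dx": -0.8, "dy": 0, "dz": 0, "spin": 0}, {"dx": -0.8, "dy": 0, "dz": 0, "spin": 0}, {"dx": -0.8, "dy": 0, "dz": 0, "spin": 0}, {"dx": 0, "dy": 0, "dz": 0, "spin": 0}]'

```text
time: 12.7
ee_pos: [0.5577, 0.1804, 0.2177]
eef_rot: [0.051, 0.999, -0.0, 0.001]
ft_force: [-1.0, 0.1, 0.3]
width: 0.0869
grip_force: 0.0
```

```bash
python3 go.py 0.5805 0.182 0.035 -5.8; python3 - <<'E'
from h import *
from bench import imaging
c=imaging.camera("scene"); im=c["img"]; np.savez("scene6.npz",**c); cv2.imwrite("pics/s6.png",cv2.resize(im[150:350,330:530,::-1],(600,600)))
E
```

```text
t 12.7 pos [0.5577 0.1804 0.2177] tipz 0.0355 F [-1.   0.1  0.3] w 0.0869 tiltz [ 0.002 -0.    -1.   ]
spin -0.001 dxyz_cm after spin [-2.25  0.39  0.05]
```

View pics/s6.png

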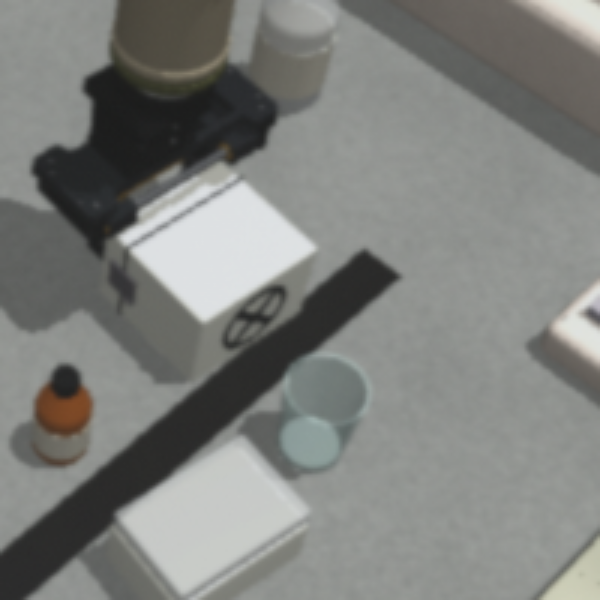

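The box is being pushed straight. Its upper far corners are at (397.7,256) and (435,232.3) in the full image.

```bash
python3 - <<'E'
from h import *
c=dict(np.load("scene6.npz"))
P=ray(c,[(397.7,256),(435,232.3)],.086)[:,:2]; print(P.round(4).tolist(),P.mean(0).round(4),np.linalg.norm(P[1]-P[0]))
# stamp centroid check on plane x: dark pixels inside the stamp region
print(proj(c,[P.mean(0).tolist()+[.043]]).round(1), "stamp seen at",330+255/3,150+317/3)
E
```

```text
[[0.6778, 0.1147], [0.6904, 0.2287]] [0.6841 0.1717] 0.1146721053636642
[[414.  254.9]] stamp seen at 415.0 255.66666666666669
```

move_arm --steps '[{"dx": -0.6, "dy": 0, "dz": 0, "spin": 0}, {"dx": -0.6, "dy": 0, "dz": 0, "spin": 0}, {"dx": -0.5, "dy": 0, "dz": 0, "spin": 0}, {"dx": -0.3, "dy": 0, "dz": 0, "spin": 0}, {"dx": -0.1, "dy": 0, "dz": 0, "spin": 0}, {"dx": 0, "dy": 0, "dz": 0, "spin": 0}, {"dx": 1.0, "dy": 0, "dz": 0, "spin": 0}, {"dx": 1.5, "dy": 0, "dz": 0, "spin": 0}, {"dx": 0, "dy": 0, "dz": -3, "spin": 0}, {"dx": 0, "dy": 0, "dz": -4, "spin": 0}, {"dx": 0, "dy": 0, "dz": -4, "spin": 0}, {"dx": 0, "dy": 0, "dz": -4, "spin": 0}]'

```text
time: 13.95
ee_pos: [0.5516, 0.1814, 0.3696]
eef_rot: [0.051, 0.999, 0.0, 0.0]
ft_force: [0.6, 0.6, 0.1]
width: 0.0873
grip_force: 0.0
```

```bash
python3 - <<'E'
from top import *
from bench import imaging,telemetry
print(np.round(telemetry.read_state()["ft_force"],1))
c=imaging.camera("scene"); im=c["img"]; np.savez("scene7.npz",**c); cv2.imwrite("pics/s7.png",cv2.resize(im[130:430,180:520,::-1],(680,600)))
E
```

```text
[0.6 0.6 0.1]
```

View pics/s7.png

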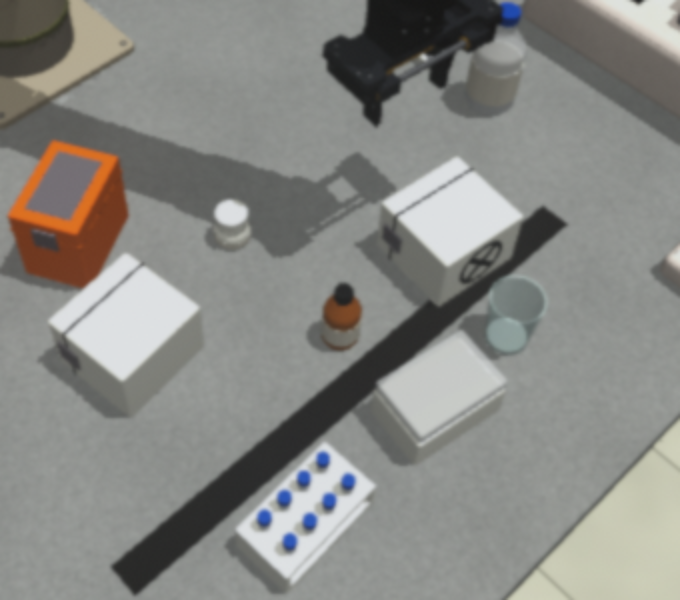

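The stamped box now lies over the strip, with the stamp at (480,262). The plain box lies at (125,330), and everything else is in place. One last check by numbers.

```bash
python3 - <<'E'
from top import *
c=dict(np.load("scene7.npz"))
for th in(175,190): 
    q=top(c,406,235,th,42); print(q); a=np.radians(q[2]-90); print("underside x", q[0][0]+57.5*np.cos(a))
print(top(c,244,290,185,45))
E
```

```text
(array([648. , 174.7]), array([119.3, 114.7]), 84.4, [[585.0, 121.0], [699.0, 110.0], [711.0, 229.0], [597.0, 240.0]])
underside x 705.2255754989553
(array([648. , 175.1]), array([116.5, 113.2]), 83.9, [[586.0, 123.0], [698.0, 111.0], [710.0, 227.0], [598.0, 239.0]])
underside x 705.1744317876593
(array([ 506.1, -193.2]), array([113.5, 118. ]), 7.6, [[442.0, -142.0], [458.0, -259.0], [570.0, -244.0], [554.0, -127.0]])
```

```bash
python3 -c "
from bench import job
print(job.close_job())"
```

```text
the job is handed in; nothing more can be done
None
```

The job is handed in: both boxes were tipped towards the robot, left first. The stamped one turned out to be the left box. I pushed it until its underside sat at x ≈ 0.705 m, on the strip's centre line. The plain box is where it fell, nothing else looked moved, and the judge's result was not shown.

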